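# Set the lens axis by clicks and lock it

## Robot

A 6-joint arm with a two-finger parallel gripper is mounted at the origin on a cart in front of the work surface, level with it; the furniture and walls round the work are solid. World frame = base frame: x ahead of the robot, y to its left, z up, the work surface at z = 0. Lengths are in mm, angles in rad, forces in N, time in s.
With the tool pointing down it reaches from about 400 to 925 mm from the base axis. Payload 12.5 kg.
Tool frame: the origin (TCP) lies midway between the tips of the shut fingers; the grasp point (between the pads) lies 19 mm behind it; z points along the fingers, y is the line along which they close (so a half turn about z gives the same grasp; the last joint's range is limited). The gripper opens to 95 mm and grips with 3 to 60 N. Pads are 20 mm wide; open, the fingers measure 119 mm over their backs; the gripper's body (75 mm by 180 mm) begins 59 mm behind the grasp point.
Start: joints at [1.086, 0.491, 1.559, -0, 1.092, -0.106], TCP at [231.114, 580.718, 214.661] pointing down, gripper open.
Joint ranges: [-3.1, 3.1], [-0.84, 2.19], [0.05, 2.79], [-1.13, 4.28], [0.06, 2.93], [-2.69, 2.69]. Speed limits (rad/s): [2.22, 2.22, 2.79, 3.14, 3.14, 3.14].

## Interface

Orientations are given as [roll, pitch, yaw] about the fixed x, y, z axes, in that order (R = Rz(yaw) Ry(pitch) Rx(roll)).
In Python, from cell import readout, eyes, env gives the robot as it stands.
- The arm moves only by the tool move_arm, never from a script. Its argument "plan" is a list of rows, each a list of 3 entries, a list of its own where there are three numbers: the turn, a rotation vector about the tool's x, y, z in degrees, then the shift along the tool's x, y, z in m, then the gripper command: -1 is shut, 1 is fully open, values between are in proportion. In form: [[[ax, ay, az], [x, y, z], jaw], ...]. A call has 1 to 5 rows; each row is the pose to reach, as a shift and turn from the pose commanded when the call began, along the tool's axes at that moment; what a row does not reach only later rows make up. A row lasts 1/8 s, in which the tool goes at most 62.5 mm and 10.7 degrees, less where a joint would pass 70% of its speed; a pose out of reach is approached as far as the arm can. A call with a gripper value outside its range is refused whole. The fingers move at their own pace and stop on an object; the grip force is fixed at half the most. Time passes only in rows, so rows that repeat a pose let the fingers close. It gives the time, the measured TCP pose, the force, the opening and the grip force at its end, in the units of the state.
- readout.state(): the state, without advancing time (a new reading comes with each control period).
- eyes.read_camera(name): name is "scene" or "top"; returns a dict with "img" (480x640x3 uint8, red, green, blue), "K" (3x3 intrinsics, pixels), "extrinsics" (4x4, takes a point from camera to world coordinates). Camera axes: x right, y up, looking along -z (the intrinsics and any distortion apply to the point x, -y, -z); pixel columns grow to the right and rows downward; lengths in mm; the calibration is good to about 2 mm. A picture is of the moment at which its call begins. There is no depth.
- env.job_done(): hands the job in; it is judged then, once.
Trained networks look in a picture, given as the dict that the camera call returned (one of the last four; its "shot" number tells which), for a name from the list of things; names that differ only in an ending like _2 or _b are one class to them, and where a whole thing is asked for, a point or a joint stands for the part that bears it (a point fixed in the world has none). Each returns a list of dicts, best first, with "score" (0 to 1); they miss things now and then, are a little off and sometimes report something else, mostly with a low value. They report only what shows in the picture. A call takes as long as a camera call.
- eyes.cut_out(picture, name): "mask" (480x640 bool, what is visible of it) and "uv" ([column, row] in pixels, amid what is visible of it).
The state is a dict: "t": time; "joints": joint angles; "qvel": joint speeds; "tau": joint torques, N m; "eef_pos": TCP position; "tcp_rot": TCP orientation; "ft_force": force on the tool from outside, world axes, zero at the start; "moment": the same for the moment, N m; "opening": opening from 0.0 (shut) to 1.0 (fully open); "grip_force": force on a finger pad.
Only numpy, scipy, OpenCV 4.12 (cv2) and the standard library are available. Lean on these libraries where they do the work, as an engineer would, in place of code of your own. Each camera call takes 0.05 s, during which the arm holds its last target. There are 200 camera calls.

## Task

Set the lens axis on the indexing stand: push the dial's upright black handle round anticlockwise, seen from above, until the dial is fully back against its stop, then turn it clockwise exactly four clicks from there and let it rest in that click. Then slide the lock bolt fully home to secure it there, let go, and leave the other things on the bench where they are.

Things in the scene. Friction and masses are not known exactly. Their poses are not given: they have to be found in the camera images.
- stand: Lens axis indexing stand, fixed to the worktop, yaw differs up to 0.45 rad. Origin: on the dial's axis, at worktop level; x points from the lock bolt to the axis, y left of that, z up. Grey base plate 226 x 180 x 14 mm, from x = -149 to +77 mm and y = -90 to +90 mm. Low blocks beside the dial (end stops, roller and bolt guides) are at most 46 mm high.
- dial_axis (a point): Point on the dial's axis at its top face, 36 mm above the worktop; axes as the stand's. The dial is a flat lobed steel wheel, 128 mm across, with a clear round lens (67 mm across, top 49 mm above the worktop) fixed at its centre.
- handle (a point): The dial's upright round black handle post, 14 mm in diameter, 47 mm from the dial's axis; top 100 mm, this point 75 mm, foot 42 mm above the worktop. It turns only with the dial: push it sideways along its circle. Passing from one click to the next takes about 8 to 9 N here.
- dial (a joint): Dial angle, rad, growing clockwise seen from above; 0 is the anticlockwise stop. Handle stands at angle 90 deg minus this value in the stand's frame (from x towards y). Clicks are 0.349 rad (20 deg) apart from the stop (no click counted there) to the far stop at 2.793. The hump is half-way; past it a sprung roller snaps the dial on into the next click. It starts in one of clicks 2 to 7.
- bolt (a joint): Lock bolt travel, m: 0 withdrawn, 0.022 fully home (tab against its guide block). Starts at 0 to 0.004. Slides along the stand's +x, towards the dial, against about 3 N of friction and stays where left. Home, its round nose lies between two lobes and steadies the dial (a hard push on the handle can still force it out); when the dial is off a click the nose meets a lobe and the bolt stops about 3 mm short.
- tab (a point): Centre of the bolt's upright black thumb tab, 8 mm thick along the stand's x, 36 mm wide, from 18 to 64 mm above the worktop; this point is 52 mm high. On the stand's -x side (towards the robot), 130 mm from the dial's axis when withdrawn, 108 mm when home. Push its outer face towards the dial.
- envelope: Flat white square lens envelope, 90 x 90 x 13 mm, lying to the left of the stand; bystander; origin at its underside.
- tweezers_1: Steel tweezers, 126 mm long, 8 mm high, lying to the right of the stand; bystander; origin at the underside.
- case: Dark spectacle case, 67 x 162 x 42 mm, at the left of the bench; bystander; origin at its underside.
- pliers: Pliers, 139 mm long, 11 mm high, at the right of the bench; bystander; origin at the underside.

How it is judged (in metres and radians):
On the way, in this order (a step that is already met when the one before it is completed fails the run):
1. the dial is fully back at its anticlockwise stop (value of joint dial below 0.09 rad), for 0.2 s.
2. the dial rests in the fourth click, with the bolt still out (value of joint dial between 1.306 and 1.486 rad and velocity of joint dial between -0.1 and 0.1 rad/s and value of joint bolt below 0.012 m), for 0.2 s.
3. the lock bolt is home (value of joint bolt above 0.02 m), for 0.2 s.
At the end, for the whole second after the job is handed in: The dial is at rest in the fourth click from its stop (1.396 rad within 0.09 rad), the bolt is home (more than 20 of its 22 mm), and the envelope, tweezers, case and pliers are within 30 mm of where they began (value of joint dial between 1.306 and 1.486 rad and velocity of joint dial between -0.05 and 0.05 rad/s and value of joint bolt above 0.02 m and distance of each of envelope, tweezers_1, case, pliers from where it was at the start of the episode below 0.03 m); the robot touches nothing.
It fails at once if a bystander is knocked away (distance of any of envelope, tweezers_1, case, pliers from where it was at the start of the episode above 0.05 m).
It also fails if it takes over 61 s, if anything falls off the work surface, if the arm or the gripper's body presses on something with over 40 N, if the wrist force passes 120 N, or if a joint passes its speed limit or range.

## Working session

There is one attempt and no reset: what is moved stays moved. The work goes in short steps, Python scripts to look and compute and a tool call to move; the robot and the scene stay as the last step left them, time stands still between calls to the robot, and variables do not carry over. Pictures are saved under pics/ and viewed, at most 10 in all, crops included, and the job is handed in when it is done.

Besides the shell and the picture viewer there is one more tool, called after "Request:" as name(argument=value, ...) on one line, values as JSON. move_arm: Moves the arm, as the interface text tells. Its arguments: {"type":"object","properties":{"plan":{"type":"array","items":{"type":"array"}}},"required":["plan"]}

```bash
mkdir -p pics
cat > h.py <<'E'
import numpy as np, cv2
from cell import readout, eyes, env
def ray(p,uv):
    K=np.array(p["K"]);E=np.array(p["extrinsics"])
    a=np.linalg.inv(K)@[uv[0],uv[1],1]; d=E[:3,:3]@np.array([a[0],-a[1],-a[2]])
    return E[:3,3],d
def atz(p,uv,z):
    o,d=ray(p,uv); return o+d*(z-o[2])/d[2]
def proj(p,X):
    E=np.array(p["extrinsics"]);c=E[:3,:3].T@(np.array(X,float)-E[:3,3])
    v=np.array(p["K"])@[c[0],-c[1],-c[2]]; return v[:2]/v[2]
def save(p,n): cv2.imwrite("pics/"+n,np.array(p["img"])[:,:,::-1])
E
python3 - <<'E'
from h import *
s=readout.state();print(s)
for c in("top","scene"):
    p=eyes.read_camera(c);save(p,c+"0.png");print(c,np.round(np.array(p["extrinsics"])[:3,3]),[k for k in p])
    for n,z in(("handle",75),("tab",52),("dial_axis",36),("stand",14),("envelope",13),("tweezers_1",8),("case",42),("pliers",11)):
        for r in eyes.cut_out(p,n)[:2]:
            print(n,round(r["score"],2),np.round(r["uv"]),np.round(atz(p,r["uv"],z)),r["mask"].sum())
E
```

```text
{'t': 0.0, 'joints': array([ 1.08638825e+00,  4.91519796e-01,  1.55946665e+00, -6.28632491e-06,
        1.09169688e+00, -1.05605677e-01]), 'qvel': array([-6.50117795e-04,  1.53098608e-03, -2.04206484e-04, -5.81831347e-05,
        2.02819481e-03,  1.13797396e-03]), 'tau': array([-1.58575054e-03, -6.12653804e+01, -2.58169234e+01,  6.91831182e-02,
        4.83678246e-02, -1.12982455e-04]), 'eef_pos': array([230.99533367, 580.47434951, 214.08052957]), 'tcp_rot': array([-3.14050747e+00, -1.09423063e-04,  2.76279309e+00]), 'ft_force': array([ 0.27169942, -0.25414342, -0.13634929]), 'moment': array([0.04521593, 0.0041018 , 0.04479925]), 'grip_force': 0.0, 'opening': 1.0005654943132103}
top [ 440.   20. 1456.] ['img', 'K', 'extrinsics', 'shot']
handle 0.64 [300. 223.] [609.  39.  75.] 1861
handle 0.55 [295. 240.] [567.  50.  75.] 5917
tab 0.67 [288. 268.] [498.  65.  52.] 92
dial_axis 0.97 [293. 237.] [577.  55.  36.] 5861
stand 0.76 [296. 237.] [580.  48.  14.] 5912
envelope 0.73 [242. 212.] [644. 189.  13.] 1146
case 0.94 [156. 218.] [619. 406.  42.] 1723
pliers 0.72 [487. 241.] [ 579. -451.   11.] 123
scene [  49. -603.  668.] ['img', 'K', 'extrinsics', 'shot']
handle 0.77 [308. 259.] [577.   9.  75.] 1618
tab 0.55 [329. 308.] [ 518. -123.   52.] 310
tab 0.49 [264. 276.] [482.  52.  52.] 175
dial_axis 0.89 [297. 275.] [553.  21.  36.] 4927
dial_axis 0.58 [261. 277.] [488.  71.  36.] 175
stand 0.95 [296. 274.] [571.  46.  14.] 5054
envelope 0.89 [278. 239.] [632. 197.  13.] 619
tweezers_1 0.65 [327. 308.] [549. -84.   8.] 304
case 0.67 [229. 211.] [594. 371.  42.] 1099
pliers 0.88 [469. 399.] [ 568. -422.   11.] 767
```

Run:
```python
import cv2,numpy as np
a=cv2.imread("pics/top0.png")[180:300,220:380];b=cv2.imread("pics/scene0.png")[210:340,220:380]
cv2.imwrite("pics/c1.png",cv2.resize(a,(800,600),interpolation=2));cv2.imwrite("pics/c2.png",cv2.resize(b,(736,598),interpolation=2))
```

```text
(no output)
```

View pics/c1.png

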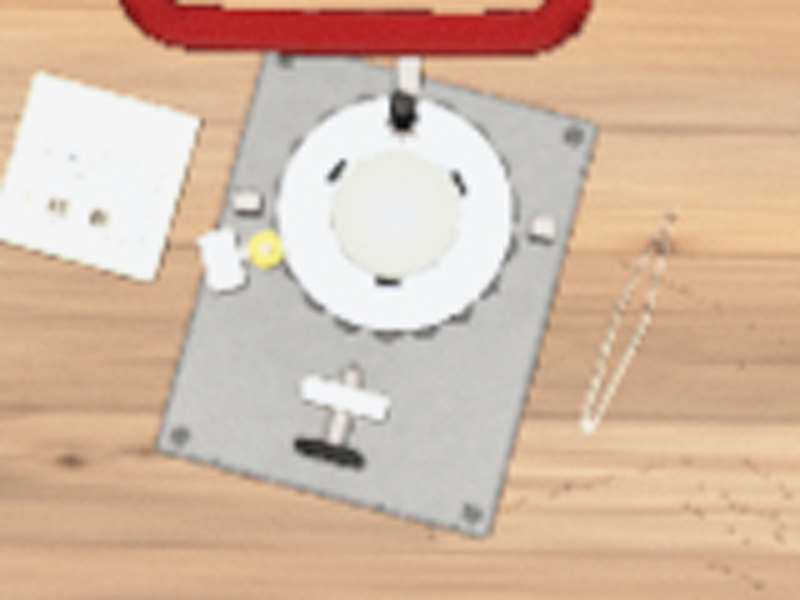

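View pics/c2.png

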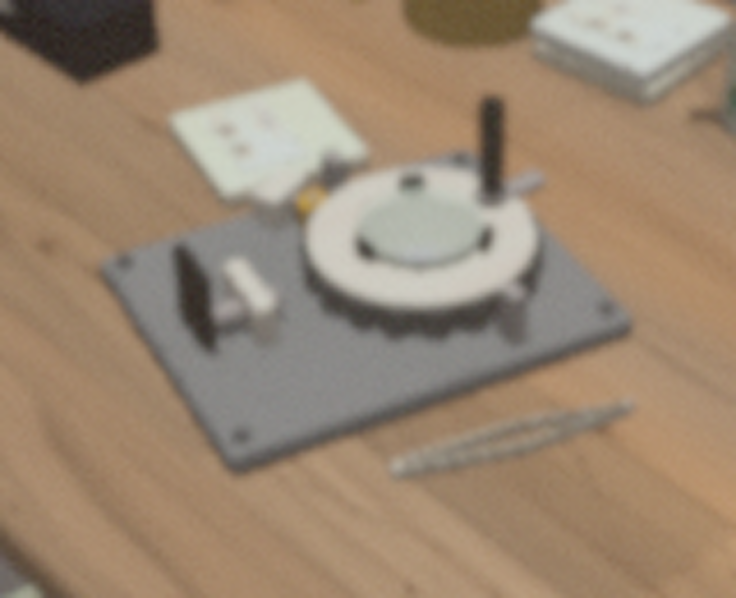

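The dial centre is at about crop (395,212), the handle top at (402,105), the tab at (330,453) and the plate corners are clear. A red frame sits near the top edge, so I'll check the whole view.

View pics/top0.png

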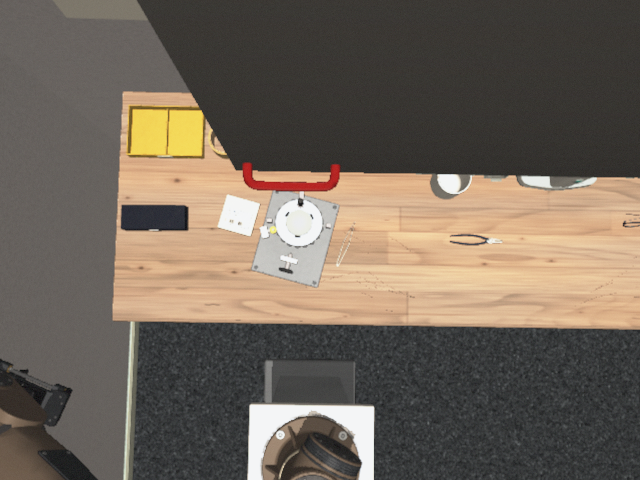

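View pics/scene0.png

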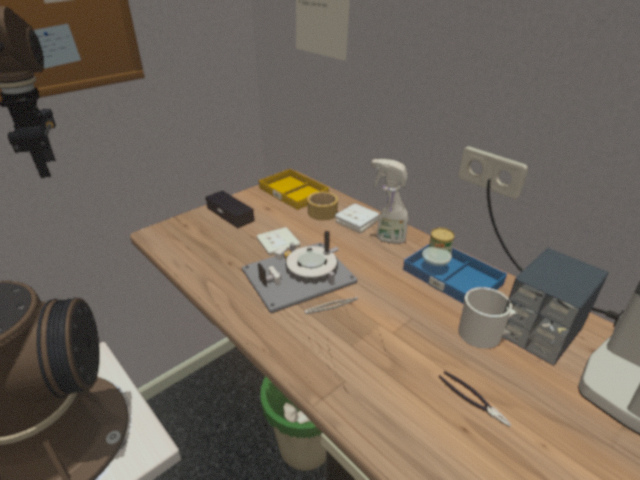

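Run:
```python
from h import *
p=eyes.read_camera("top");q=eyes.read_camera("scene")
f=lambda x,y:(220+(x+.5)/5-.5,180+(y+.5)/5-.5)
g=lambda x,y:(220+x/4.6,210+y/4.6)
C=np.array([atz(p,f(*c),14)[:2] for c in((268,55),(598,125),(488,535),(160,450))]) # +x+y,+x-y,-x-y,-x+y
L=np.array([[77,90],[77,-90],[-149,-90],[-149,90]])
print(C.round())
# rigid fit, all with lens/dial too
def fit(A,B):
    a=A-A.mean(0);b=B-B.mean(0);th=np.arctan2((a[:,0]*b[:,1]-a[:,1]*b[:,0]).sum(),(a*b).sum())
    R=np.array([[np.cos(th),-np.sin(th)],[np.sin(th),np.cos(th)]]);return th,B.mean(0)-R@A.mean(0),R
th,o,R=fit(L,C);print("yaw",th,"o",o,(L@R.T+o-C).round(1))
D=np.array([atz(q,g(*c),14)[:2] for c in((240,465),(108,268),(628,325))])
th2,o2,_=fit(L[[2,3,1]],D);print("scene",th2,o2)
print("dial centre",atz(p,f(397,212),36),"lens",atz(p,f(396,212),49),"lens sc",atz(q,g(422,228),49))
h=atz(p,f(402,98),100)[:2];print("handle top",h,"stand frame",R.T@(h-o))
h=atz(q,g(490,100),100)[:2];print("handle sc",h,"stand frame",R.T@(h-o))
h=atz(p,f(330,453),60)[:2];print("tab",h,"stand frame",R.T@(h-o))
```

```text
[[701. 110.]
 [667. -63.]
 [453.  -9.]
 [494. 161.]]
yaw -0.2327489121473639 o [613.75713448  41.89405303] [[ 8.3  1.3]
 [ 0.7 -0.8]
 [-4.8 -2.8]
 [-4.2  2.3]]
scene -0.2408034470307353 [611.6333302   33.61304186]
dial centre [616.88507201  41.15590529  36.        ] lens [615.25618056  41.47010398  49.        ] lens sc [605.49825182  29.26663395  49.        ]
handle top [665.35393826  38.78825913] stand frame [50.92191019  8.87891762]
handle sc [659.66326322  36.51447173] stand frame [45.90913466  5.35386826]
tab [491.96099321  72.04776931] stand frame [-125.467084      1.24798473]
```

The scene shows the handle at about click 4 (10° in the stand frame, r≈47). The overhead cabinet with the red bar is high up, and the bench tools are clear of the stand. I'll loosely cage the handle between the fingers, keeping the tool's x axis radial.

```bash
cat > pl.py <<'E'
import numpy as np, json, os, sys
from scipy.spatial.transform import Rotation as Ro
C=np.array([615.,41.5]); YS=-13.5
F="cmd.json"
cur=json.load(open(F)) if os.path.exists(F) else [231.114,580.718,214.661,158.3]
def goto(wps,jaw,per=5):
    """wps: list of x,y,z,yaw(deg); prints calls of rows; saves final command"""
    global cur
    for i in range(0,len(wps),per):
        R=Ro.from_euler('xyz',[180,0,cur[3]],degrees=True).as_matrix(); rows=[];x0=np.array(cur[:3]);y0=cur[3]
        for w in wps[i:i+per]:
            s=np.round(R.T@(np.array(w[:3])-x0)/1000,4); a=round(y0-w[3],1)
            rows.append([[0,0,a],[float(v)+0. for v in s],jaw]); cur=[*(x0+R@s*1000),y0-a]
        print(json.dumps(rows))
    json.dump([float(v) for v in cur],open(F,"w"))
def lin(t,n): 
    a=np.array(cur);b=np.array(t,float);return [list(a+(b-a)*k/n) for k in range(1,n+1)]
def circ(th,z=62,r=47):  # handle-angle in stand frame, deg
    p=np.radians(th+YS);return [C[0]+r*np.cos(p),C[1]+r*np.sin(p),z,th+YS]
E
python3 - <<'E'
from pl import *
goto(lin(circ(10,170),20),1)
E
```

```text
[[[0, 0, 8.1], [-0.03, -0.0172, 0.0022], 1], [[0, 0, 16.2], [-0.0601, -0.0344, 0.0045], 1], [[0, 0, 24.3], [-0.0901, -0.0517, 0.0067], 1], [[0, 0, 32.4], [-0.1201, -0.0689, 0.0089], 1], [[0, 0, 40.4], [-0.1502, -0.0861, 0.0112], 1]]
[[[0, 0, 8.1], [-0.034, 0.0063, 0.0022], 1], [[0, 0, 16.2], [-0.068, 0.0127, 0.0044], 1], [[0, 0, 24.3], [-0.1021, 0.019, 0.0067], 1], [[0, 0, 32.4], [-0.1361, 0.0254, 0.0089], 1], [[0, 0, 40.5], [-0.1701, 0.0318, 0.0111], 1]]
[[[0, 0, 8.1], [-0.0218, 0.0269, 0.0023], 1], [[0, 0, 16.2], [-0.0436, 0.0539, 0.0045], 1], [[0, 0, 24.3], [-0.0653, 0.0808, 0.0067], 1], [[0, 0, 32.4], [-0.0871, 0.1077, 0.009], 1], [[0, 0, 40.4], [-0.1088, 0.1347, 0.0112], 1]]
[[[0, 0, 8.1], [0.0008, 0.0346, 0.0022], 1], [[0, 0, 16.2], [0.0017, 0.0692, 0.0045], 1], [[0, 0, 24.3], [0.0026, 0.1038, 0.0067], 1], [[0, 0, 32.4], [0.0035, 0.1384, 0.0089], 1], [[0, 0, 40.5], [0.0044, 0.173, 0.0112], 1]]
```

Request:
move_arm(plan=[[[0,0,8.1],[-0.03,-0.0172,0.0022],1],[[0,0,16.2],[-0.0601,-0.0344,0.0045],1],[[0,0,24.3],[-0.0901,-0.0517,0.0067],1],[[0,0,32.4],[-0.1201,-0.0689,0.0089],1],[[0,0,40.4],[-0.1502,-0.0861,0.0112],1]])

```text
t: 1.62
eef_pos: [339.4, 444.3, 203.5]
tcp_rot: [3.141, -0.0, 2.053]
ft_force: [0.3, 0.6, -0.5]
opening: 0.999
grip_force: 0.0
```

Request:
move_arm(plan=[[[0,0,8.1],[-0.034,0.0063,0.0022],1],[[0,0,16.2],[-0.068,0.0127,0.0044],1],[[0,0,24.3],[-0.1021,0.019,0.0067],1],[[0,0,32.4],[-0.1361,0.0254,0.0089],1],[[0,0,40.5],[-0.1701,0.0318,0.0111],1]])

```text
t: 2.25
eef_pos: [447.2, 308.8, 192.4]
tcp_rot: [3.141, -0.0, 1.346]
ft_force: [0.1, 0.0, 0.1]
opening: 1.0
grip_force: 0.0
```

Request:
move_arm(plan=[[[0,0,8.1],[-0.0218,0.0269,0.0023],1],[[0,0,16.2],[-0.0436,0.0539,0.0045],1],[[0,0,24.3],[-0.0653,0.0808,0.0067],1],[[0,0,32.4],[-0.0871,0.1077,0.009],1],[[0,0,40.4],[-0.1088,0.1347,0.0112],1]])

```text
t: 2.88
eef_pos: [554.9, 173.2, 181.1]
tcp_rot: [3.142, -0.0, 0.641]
ft_force: [-0.3, -0.5, 0.4]
opening: 1.003
grip_force: 0.0
```

Request:
move_arm(plan=[[[0,0,8.1],[0.0008,0.0346,0.0022],1],[[0,0,16.2],[0.0017,0.0692,0.0045],1],[[0,0,24.3],[0.0026,0.1038,0.0067],1],[[0,0,32.4],[0.0035,0.1384,0.0089],1],[[0,0,40.5],[0.0044,0.173,0.0112],1]])

```text
t: 3.5
eef_pos: [662.5, 37.7, 169.9]
tcp_rot: [-3.141, -0.0, -0.066]
ft_force: [0.9, 0.5, -0.2]
opening: 1.003
grip_force: 0.0
```

Run:
```python
from h import *
p=eyes.read_camera("scene");save(p,"s1.png")
a=np.array(p["img"])[130:310,210:430,::-1];cv2.imwrite("pics/c3.png",cv2.resize(a,(733,600),interpolation=2))
s=readout.state();print(s["t"],s["eef_pos"],s["tcp_rot"])
```

```text
3.55 [664.54798395  34.5207101  169.3747996 ] [ 3.14091485e+00 -1.12121120e-03 -7.47036290e-02]
```

View pics/c3.png

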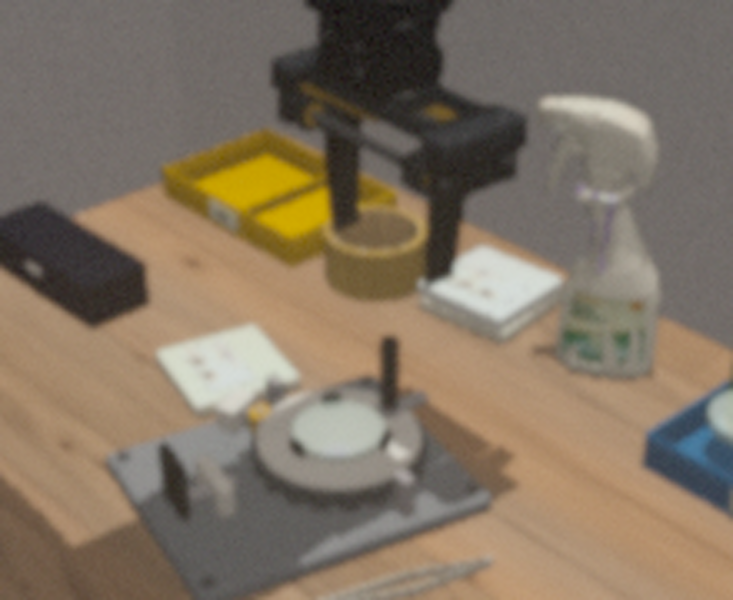

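The fingers straddle the handle: finger tips at about (345,222) and (440,272), handle top at (388,340). I'll descend and half-close.

Run:
```python
from pl import *
print(cur);goto(lin(circ(10,64),4),1)
```

```text
[661.8831233044004, 38.65576161242549, 169.961, -3.499999999999993]
[[[0, 0, 0.0], [0.0, 0.0, 0.0265], 1], [[0, 0, 0.0], [0.0, 0.0, 0.053], 1], [[0, 0, 0.0], [0.0, 0.0, 0.0795], 1], [[0, 0, 0.0], [0.0, 0.0, 0.106], 1]]
```

Request:
move_arm(plan=[[[0,0,0],[0,0,0.027],1],[[0,0,0],[0,0,0.053],1],[[0,0,0],[0,0,0.08],1],[[0,0,0],[0,0,0.106],1],[[0,0,0],[0,0,0.106],0.2]])

```text
t: 4.18
eef_pos: [660.9, 38.8, 62.2]
tcp_rot: [-3.142, 0.003, -0.061]
ft_force: [0.5, -1.1, 0.0]
opening: 0.937
grip_force: 0.0
```

Request:
move_arm(plan=[[[0,0,0],[0,0,0],-0.2],[[0,0,0],[0,0,0],-0.4],[[0,0,0],[0,0,0],-0.5],[[0,0,0],[0,0,0],-0.5],[[0,0,0],[0,0,0],-0.5]])

```text
t: 4.8
eef_pos: [661.9, 38.6, 64.1]
tcp_rot: [-3.142, -0.0, -0.061]
ft_force: [1.5, -0.2, 0.3]
opening: 0.426
grip_force: 0.0
```

Request:
move_arm(plan=[[[0,0,0],[0,0,0],-0.55],[[0,0,0],[0,0,0],-0.55],[[0,0,0],[0,0,0],-0.55]])

```text
t: 5.18
eef_pos: [661.9, 38.6, 63.9]
tcp_rot: [-3.142, 0.0, -0.061]
ft_force: [0.2, 0.1, 1.0]
opening: 0.23
grip_force: 0.0
```

Run:
```python
from pl import *
goto([circ(t,64) for t in range(14,91,4)],-0.55)
```

```text
[[[0, 0, -4.0], [-0.0001, -0.0033, 0.0], -0.55], [[0, 0, -8.0], [-0.0004, -0.0065, 0.0], -0.55], [[0, 0, -12.0], [-0.001, -0.0097, 0.0], -0.55], [[0, 0, -16.0], [-0.0018, -0.0129, 0.0], -0.55], [[0, 0, -20.0], [-0.0028, -0.0161, 0.0], -0.55]]
[[[0, 0, -4.0], [-0.0001, -0.0032, 0.0], -0.55], [[0, 0, -8.0], [-0.0005, -0.0065, 0.0], -0.55], [[0, 0, -12.0], [-0.001, -0.0097, 0.0], -0.55], [[0, 0, -16.0], [-0.0018, -0.0129, 0.0], -0.55], [[0, 0, -20.0], [-0.0029, -0.016, 0.0], -0.55]]
[[[0, 0, -4.0], [-0.0001, -0.0033, 0.0], -0.55], [[0, 0, -8.0], [-0.0004, -0.0066, 0.0], -0.55], [[0, 0, -12.0], [-0.001, -0.0098, 0.0], -0.55], [[0, 0, -16.0], [-0.0018, -0.013, 0.0], -0.55], [[0, 0, -20.0], [-0.0028, -0.0161, 0.0], -0.55]]
[[[0, 0, -4.0], [-0.0001, -0.0033, 0.0], -0.55], [[0, 0, -8.0], [-0.0004, -0.0065, 0.0], -0.55], [[0, 0, -12.0], [-0.001, -0.0098, 0.0], -0.55], [[0, 0, -16.0], [-0.0018, -0.0129, 0.0], -0.55], [[0, 0, -20.0], [-0.0028, -0.0161, 0.0], -0.55]]
```

Request:
move_arm(plan=[[[0,0,-4.0],[-0.0001,-0.0033,0.0],-0.55],[[0,0,-8.0],[-0.0004,-0.0065,0.0],-0.55],[[0,0,-12.0],[-0.001,-0.0097,0.0],-0.55],[[0,0,-16.0],[-0.0018,-0.0129,0.0],-0.55],[[0,0,-20.0],[-0.0028,-0.0161,0.0],-0.55]])

```text
t: 5.8
eef_pos: [660.0, 54.9, 63.9]
tcp_rot: [-3.142, -0.0, 0.29]
ft_force: [1.0, -0.4, -0.4]
opening: 0.222
grip_force: 0.0
```

Request:
move_arm(plan=[[[0,0,-4.0],[-0.0001,-0.0032,0.0],-0.55],[[0,0,-8.0],[-0.0005,-0.0065,0.0],-0.55],[[0,0,-12.0],[-0.001,-0.0097,0.0],-0.55],[[0,0,-16.0],[-0.0018,-0.0129,0.0],-0.55],[[0,0,-20.0],[-0.0029,-0.016,0.0],-0.55]])

```text
t: 6.42
eef_pos: [652.7, 69.4, 63.9]
tcp_rot: [-3.142, -0.0, 0.639]
ft_force: [-0.8, 0.1, 0.4]
opening: 0.227
grip_force: 0.0
```

Request:
move_arm(plan=[[[0,0,-4.0],[-0.0001,-0.0033,0.0],-0.55],[[0,0,-8.0],[-0.0004,-0.0066,0.0],-0.55],[[0,0,-12.0],[-0.001,-0.0098,0.0],-0.55],[[0,0,-16.0],[-0.0018,-0.013,0.0],-0.55],[[0,0,-20.0],[-0.0028,-0.0161,0.0],-0.55]])

```text
t: 7.05
eef_pos: [640.9, 80.6, 63.9]
tcp_rot: [3.142, -0.0, 0.988]
ft_force: [-0.5, 0.1, -0.1]
opening: 0.227
grip_force: 0.0
```

Request:
move_arm(plan=[[[0,0,-4.0],[-0.0001,-0.0033,0.0],-0.55],[[0,0,-8.0],[-0.0004,-0.0065,0.0],-0.55],[[0,0,-12.0],[-0.001,-0.0098,0.0],-0.55],[[0,0,-16.0],[-0.0018,-0.0129,0.0],-0.55],[[0,0,-20.0],[-0.0028,-0.0161,0.0],-0.55]])

```text
t: 7.68
eef_pos: [625.9, 87.2, 63.9]
tcp_rot: [-3.142, -0.0, 1.337]
ft_force: [-1.2, 0.8, -1.0]
opening: 0.226
grip_force: 0.0
```

Run:
```python
from h import *
import pl
p=eyes.read_camera("scene");s=readout.state();print(s["t"],s["eef_pos"],s["ft_force"],pl.cur)
a=np.array(p["img"])[150:320,220:420,::-1];cv2.imwrite("pics/c4.png",cv2.resize(a,(705,600),interpolation=2))
```

```text
7.725 [625.47198813  87.34117741  63.90140906] [ 1.11265357 -0.09635628  1.14699642] [625.9479732383699, 87.24203585073435, 63.96100000000003, 76.5]
```

View pics/c4.png

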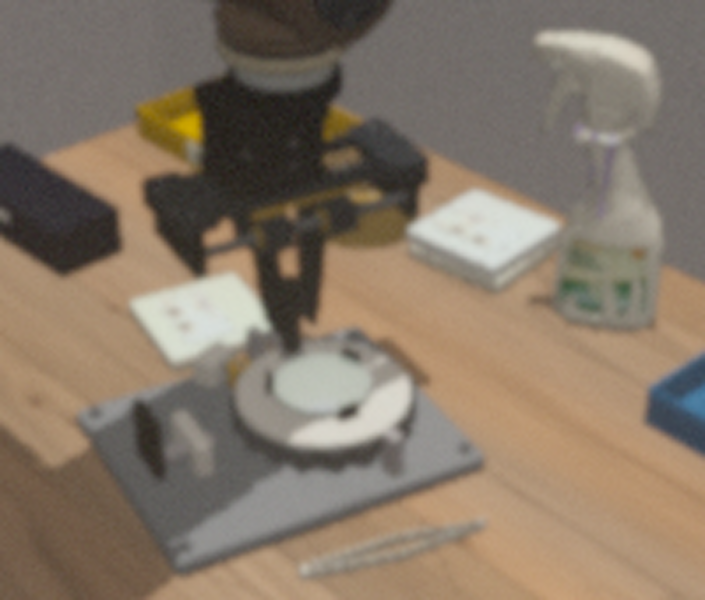

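The dial has turned with the caged handle, which is now at the left-rear by the fingers near (290,340). I'll push on in small steps until I feel the stop.

Run:
```python
from pl import *
goto([circ(t,64) for t in (92,94)],-0.55)
goto([circ(t,64) for t in (95,96,97,97)],-0.55)
```

```text
[[[0, 0, -2.0], [-0.0001, -0.0016, 0.0], -0.55], [[0, 0, -4.0], [-0.0001, -0.0032, 0.0], -0.55]]
[[[0, 0, -1.0], [-0.0001, -0.0009, 0.0], -0.55], [[0, 0, -2.0], [-0.0001, -0.0017, 0.0], -0.55], [[0, 0, -3.0], [-0.0001, -0.0025, 0.0], -0.55], [[0, 0, -3.0], [-0.0001, -0.0025, 0.0], -0.55]]
```

Request:
move_arm(plan=[[[0,0,-2],[0,-0.0017,0],-0.55],[[0,0,-4],[-0.0001,-0.0033,0],-0.55],[[0,0,-4],[-0.0001,-0.0033,0],-0.55]])

```text
t: 8.1
eef_pos: [622.7, 87.9, 64.0]
tcp_rot: [3.141, -0.0, 1.405]
ft_force: [0.4, 0.2, 0.1]
opening: 0.227
grip_force: 0.1
```

Request:
move_arm(plan=[[[0,0,-1],[-0.0001,-0.0009,0],-0.55],[[0,0,-2],[-0.0001,-0.0017,0],-0.55],[[0,0,-3],[-0.0001,-0.0025,0],-0.55],[[0,0,-3],[-0.0001,-0.0025,0],-0.55]])

```text
t: 8.6
eef_pos: [622.3, 87.5, 64.0]
tcp_rot: [3.137, -0.0, 1.458]
ft_force: [10.8, -4.7, -5.6]
opening: 0.229
grip_force: 5.7
```

Blocked at the stop: the inferred handle angle is 89.7°, so dial ≈ 0, with 11 N of resistance. Now clockwise to click 4, handle angle 10°.

Run:
```python
from pl import *
goto([circ(t,64) for t in list(range(93,12,-4))+[10]*4],-0.55)
```

```text
[[[0, 0, 4.0], [-0.0001, 0.0033, 0.0], -0.55], [[0, 0, 8.0], [-0.0005, 0.0065, 0.0], -0.55], [[0, 0, 12.0], [-0.001, 0.0098, 0.0], -0.55], [[0, 0, 16.0], [-0.0018, 0.0129, 0.0], -0.55], [[0, 0, 20.0], [-0.0028, 0.0161, 0.0], -0.55]]
[[[0, 0, 4.0], [-0.0002, 0.0033, 0.0], -0.55], [[0, 0, 8.0], [-0.0005, 0.0065, 0.0], -0.55], [[0, 0, 12.0], [-0.0011, 0.0098, 0.0], -0.55], [[0, 0, 16.0], [-0.0019, 0.0129, 0.0], -0.55], [[0, 0, 20.0], [-0.0029, 0.0161, 0.0], -0.55]]
[[[0, 0, 4.0], [-0.0001, 0.0032, 0.0], -0.55], [[0, 0, 8.0], [-0.0005, 0.0065, 0.0], -0.55], [[0, 0, 12.0], [-0.001, 0.0097, 0.0], -0.55], [[0, 0, 16.0], [-0.0018, 0.0129, 0.0], -0.55], [[0, 0, 20.0], [-0.0028, 0.016, 0.0], -0.55]]
[[[0, 0, 4.0], [-0.0001, 0.0033, 0.0], -0.55], [[0, 0, 8.0], [-0.0005, 0.0066, 0.0], -0.55], [[0, 0, 12.0], [-0.0011, 0.0098, 0.0], -0.55], [[0, 0, 16.0], [-0.0018, 0.013, 0.0], -0.55], [[0, 0, 20.0], [-0.0029, 0.0161, 0.0], -0.55]]
[[[0, 0, 4.0], [-0.0001, 0.0033, 0.0], -0.55], [[0, 0, 7.0], [-0.0003, 0.0057, 0.0], -0.55], [[0, 0, 7.0], [-0.0003, 0.0057, 0.0], -0.55], [[0, 0, 7.0], [-0.0003, 0.0057, 0.0], -0.55], [[0, 0, 7.0], [-0.0003, 0.0057, 0.0], -0.55]]
```

Request:
move_arm(plan=[[[0,0,4.0],[-0.0001,0.0033,0.0],-0.55],[[0,0,8.0],[-0.0005,0.0065,0.0],-0.55],[[0,0,12.0],[-0.001,0.0098,0.0],-0.55],[[0,0,16.0],[-0.0018,0.0129,0.0],-0.55],[[0,0,20.0],[-0.0028,0.0161,0.0],-0.55]])

```text
t: 9.22
eef_pos: [634.4, 83.9, 63.8]
tcp_rot: [-3.138, 0.001, 1.106]
ft_force: [-4.9, 1.7, 2.6]
opening: 0.224
grip_force: 2.3
```

Request:
move_arm(plan=[[[0,0,4.0],[-0.0002,0.0033,0.0],-0.55],[[0,0,8.0],[-0.0005,0.0065,0.0],-0.55],[[0,0,12.0],[-0.0011,0.0098,0.0],-0.55],[[0,0,16.0],[-0.0019,0.0129,0.0],-0.55],[[0,0,20.0],[-0.0029,0.0161,0.0],-0.55]])

```text
t: 9.85
eef_pos: [647.8, 74.5, 63.8]
tcp_rot: [-3.139, 0.001, 0.757]
ft_force: [-3.2, 3.0, 1.7]
opening: 0.226
grip_force: 2.3
```

Request:
move_arm(plan=[[[0,0,4.0],[-0.0001,0.0032,0.0],-0.55],[[0,0,8.0],[-0.0005,0.0065,0.0],-0.55],[[0,0,12.0],[-0.001,0.0097,0.0],-0.55],[[0,0,16.0],[-0.0018,0.0129,0.0],-0.55],[[0,0,20.0],[-0.0028,0.016,0.0],-0.55]])

```text
t: 10.48
eef_pos: [657.1, 61.1, 63.8]
tcp_rot: [-3.14, 0.001, 0.408]
ft_force: [-2.0, 4.1, 1.3]
opening: 0.222
grip_force: 2.2
```

Request:
move_arm(plan=[[[0,0,4.0],[-0.0001,0.0033,0.0],-0.55],[[0,0,8.0],[-0.0005,0.0066,0.0],-0.55],[[0,0,12.0],[-0.0011,0.0098,0.0],-0.55],[[0,0,16.0],[-0.0018,0.013,0.0],-0.55],[[0,0,20.0],[-0.0029,0.0161,0.0],-0.55]])

```text
t: 11.1
eef_pos: [661.2, 45.3, 63.8]
tcp_rot: [-3.14, 0.001, 0.059]
ft_force: [-0.4, 4.1, 0.6]
opening: 0.228
grip_force: 2.1
```

Request:
move_arm(plan=[[[0,0,4.0],[-0.0001,0.0033,0.0],-0.55],[[0,0,7.0],[-0.0003,0.0057,0.0],-0.55],[[0,0,7.0],[-0.0003,0.0057,0.0],-0.55],[[0,0,7.0],[-0.0003,0.0057,0.0],-0.55],[[0,0,7.0],[-0.0003,0.0057,0.0],-0.55]])

```text
t: 11.72
eef_pos: [661.8, 38.8, 63.9]
tcp_rot: [-3.141, 0.0, -0.06]
ft_force: [0.3, 0.4, -0.2]
opening: 0.228
grip_force: 0.0
```

Run:
```python
from pl import *
goto(lin([*cur[:2],175,cur[3]],4),1)
```

```text
[[[0, 0, 0.0], [0.0, 0.0, -0.0278], 1], [[0, 0, 0.0], [0.0, 0.0, -0.0555], 1], [[0, 0, 0.0], [0.0, 0.0, -0.0833], 1], [[0, 0, 0.0], [0.0, 0.0, -0.111], 1]]
```

Free of contact with the cage centred on the click-4 angle. I'll lift away, check the dial from above, and go to the tab.

Request:
move_arm(plan=[[[0,0,0],[0,0,-0.0278],-0.55],[[0,0,0],[0,0,-0.0555],-0.55],[[0,0,0],[0,0,-0.0833],-0.55],[[0,0,0],[0,0,-0.111],-0.55]])

```text
t: 12.22
eef_pos: [661.7, 38.8, 175.9]
tcp_rot: [-3.142, -0.0, -0.06]
ft_force: [-0.0, 0.0, -0.5]
opening: 0.226
grip_force: 0.0
```

Run:
```python
from pl import *
r=np.radians(YS)
P=lambda x,z:[C[0]+x*np.cos(r),C[1]+x*np.sin(r),z,YS]
goto(lin(P(-172,150),5),-1)
goto(lin(P(-172,44),4),-1)
```

```text
[[[0, 0, 2.0], [-0.0433, -0.006, 0.005], -1], [[0, 0, 4.0], [-0.0866, -0.0119, 0.01], -1], [[0, 0, 6.0], [-0.1298, -0.0179, 0.015], -1], [[0, 0, 8.0], [-0.1731, -0.0239, 0.02], -1], [[0, 0, 10.0], [-0.2164, -0.0298, 0.025], -1]]
[[[0, 0, 0.0], [0.0, 0.0, 0.0265], -1], [[0, 0, 0.0], [0.0, 0.0, 0.053], -1], [[0, 0, 0.0], [0.0, 0.0, 0.0795], -1], [[0, 0, 0.0], [0.0, 0.0, 0.106], -1]]
```

Request:
move_arm(plan=[[[0,0,2.0],[-0.0433,-0.006,0.005],-1],[[0,0,4.0],[-0.0866,-0.0119,0.01],-1],[[0,0,6.0],[-0.1298,-0.0179,0.015],-1],[[0,0,8.0],[-0.1731,-0.0239,0.02],-1],[[0,0,10.0],[-0.2164,-0.0298,0.025],-1]])

```text
t: 12.85
eef_pos: [446.2, 81.9, 149.9]
tcp_rot: [-3.141, -0.0, -0.236]
ft_force: [0.4, -0.4, 0.2]
opening: 0.007
grip_force: 0.0
```

Run:
```python
from h import *
q=eyes.read_camera("top");p=eyes.read_camera("scene")
a=cv2.resize(np.array(q["img"])[180:300,240:350,::-1],(395,430),interpolation=2)
b=cv2.resize(np.array(p["img"])[200:320,225:335,::-1],(395,430),interpolation=2)
cv2.imwrite("pics/c5.png",np.hstack([a,b]))
from pl import C,YS
for t in(70,50,30,10,-10,-30):
    f=np.radians(t+YS);X=[C[0]+47*np.cos(f),C[1]+47*np.sin(f),100]
    print(t,((proj(q,X)-[240,180])*3.59).round(),((proj(p,X)-[225,200])*3.59).round()+[395,0])
```

```text
70 [153. 103.] [694.  98.]
50 [170.  86.] [718.  98.]
30 [192.  76.] [741. 103.]
10 [216.  74.] [760. 111.]
-10 [239.  80.] [772. 123.]
-30 [258.  93.] [777. 137.]
```

View pics/c5.png

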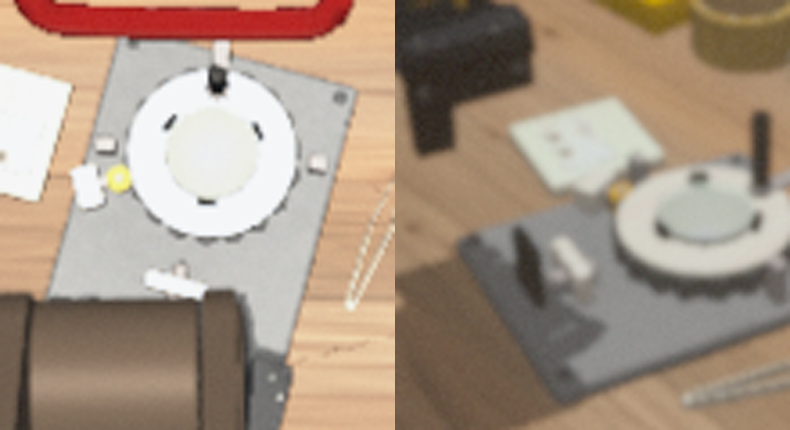

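The handle top is at (218,72) in the top view and (762,114) in the scene view. Both match the 10° prediction, click 4. Now lower behind the tab and push.

Request:
move_arm(plan=[[[0,0,0],[0,0,0.0265],-1],[[0,0,0],[0,0,0.053],-1],[[0,0,0],[0,0,0.0795],-1],[[0,0,0],[0,0,0.106],-1],[[0,0,0],[0,0,0.106],-1]])

```text
t: 13.58
eef_pos: [447.6, 81.5, 42.8]
tcp_rot: [3.141, 0.002, -0.235]
ft_force: [0.1, 0.1, 0.1]
opening: 0.003
grip_force: 0.0
```

Request:
move_arm(plan=[[[0,0,0],[0.008,0,0],-1],[[0,0,0],[0.016,0,0],-1],[[0,0,0],[0.024,0,0],-1],[[0,0,0],[0.032,0,0],-1],[[0,0,0],[0.036,0,0],-1]])

```text
t: 14.2
eef_pos: [482.8, 73.1, 44.0]
tcp_rot: [-3.142, 0.001, -0.236]
ft_force: [-2.2, 0.3, 2.1]
opening: 0.003
grip_force: 1.4
```

Request:
move_arm(plan=[[[0,0,0],[0.002,0,0],-1],[[0,0,0],[0.004,0,0],-1],[[0,0,0],[0.006,0,0],-1],[[0,0,0],[0.008,0,0],-1],[[0,0,0],[0.009,0,0],-1]])

```text
t: 14.82
eef_pos: [491.4, 71.1, 43.9]
tcp_rot: [-3.142, 0.0, -0.236]
ft_force: [-2.1, -0.7, 1.2]
opening: 0.009
grip_force: 1.3
```

Request:
move_arm(plan=[[[0,0,0],[0.001,0,0],-1],[[0,0,0],[0.002,0,0],-1],[[0,0,0],[0.003,0,0],-1],[[0,0,0],[0.004,0,0],-1]])

```text
t: 15.32
eef_pos: [494.5, 70.3, 43.8]
tcp_rot: [3.141, 0.002, -0.236]
ft_force: [-9.4, 1.0, 4.3]
opening: 0.006
grip_force: 4.2
```

Request:
move_arm(plan=[[[0,0,0],[0.0005,0,0],-1],[[0,0,0],[0.001,0,0],-1],[[0,0,0],[0.0015,0,0],-1]])

```text
t: 15.7
eef_pos: [494.6, 70.2, 43.8]
tcp_rot: [3.141, 0.005, -0.236]
ft_force: [-13.3, 3.4, 8.6]
opening: 0.005
grip_force: 6.8
```

Motion has stopped against something solid. I'll press a little more, back off, and look at the gap between tab and guide.

Request:
move_arm(plan=[[[0,0,0],[0.001,0,0],-1],[[0,0,0],[0.002,0,0],-1],[[0,0,0],[0.003,0,0],-1],[[0,0,0],[0.003,0,0],-1]])

```text
t: 16.2
eef_pos: [494.6, 70.1, 43.8]
tcp_rot: [3.14, 0.01, -0.235]
ft_force: [-23.6, 8.3, 18.0]
opening: 0.006
grip_force: 12.7
```

Request:
move_arm(plan=[[[0,0,0],[-0.01,0,0],-1],[[0,0,0],[-0.035,0,0],-1],[[0,0,0],[-0.035,0,-0.05],-1],[[0,0,0],[-0.035,0,-0.11],-1],[[0,0,0],[-0.035,0.06,-0.16],-1]])

```text
t: 16.82
eef_pos: [455.8, 31.4, 196.7]
tcp_rot: [-3.141, -0.005, -0.232]
ft_force: [-0.2, -0.8, 0.0]
opening: 0.007
grip_force: 0.0
```

Request:
move_arm(plan=[[[0,0,0],[0,-0.05,-0.02],-1],[[0,0,0],[0,-0.11,-0.04],-1],[[0,0,0],[0,-0.17,-0.06],-1],[[0,0,0],[0,-0.23,-0.06],-1],[[0,0,0],[0,-0.28,-0.06],-1]])

```text
t: 17.45
eef_pos: [520.5, 305.5, 254.5]
tcp_rot: [-3.14, -0.002, -0.235]
ft_force: [0.3, -1.3, -0.2]
opening: 0.006
grip_force: 0.0
```

Run:
```python
from h import *
from pl import C,YS
q=eyes.read_camera("top");p=eyes.read_camera("scene")
a=cv2.resize(np.array(q["img"])[200:290,250:340,::-1],(395,395),interpolation=2)
b=cv2.resize(np.array(p["img"])[220:310,240:330,::-1],(395,395),interpolation=2)
cv2.imwrite("pics/c6.png",np.hstack([a,b]))
k=395/90; r=np.radians(YS)
for x in(-130,-111,-108):
    X=[C[0]+x*np.cos(r),C[1]+x*np.sin(r),64];print(x,((proj(q,X)-[250,200])*k).round(),((proj(p,X)-[240,220])*k).round()+[395,0])
for t in(10,):
    f=np.radians(t+YS);X=[C[0]+47*np.cos(f),C[1]+47*np.sin(f),100]
    print(t,((proj(q,X)-[250,200])*k).round(),((proj(p,X)-[240,220])*k).round()+[395,0])
print(readout.state()["t"],readout.state()["ft_force"])
```

```text
-130 [156. 314.] [485. 205.]
-111 [165. 281.] [519. 194.]
-108 [166. 276.] [524. 193.]
10 [220.   3.] [775.  48.]
17.55 [-0.26286405 -0.46071996 -0.35722801]
```

View pics/c6.png

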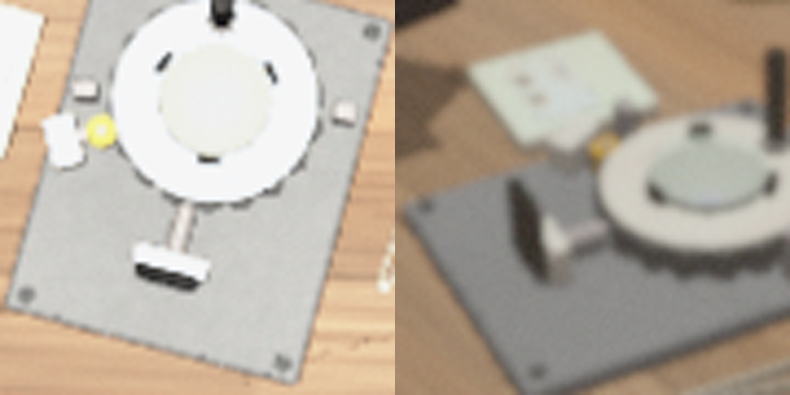

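The tab sits flush against its guide block: it is at (168,276) top view, and -108 predicts (166,276). The handle is still at click 4, so I'll hand in.

```bash
python3 -c "
from cell import env
print(env.job_done())"
```

```text
the job is handed in; nothing more can be done
None
```

I took the dial back to its anticlockwise stop and then clockwise to the fourth click. I slid the bolt home flush against its guide block and backed the arm clear. The bystanders were not touched on any move, and I handed the job in; no verdict came back.

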